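# Switch the dust extraction over to the sanding nozzle

## Robot

A 6-joint arm with a two-finger parallel gripper is mounted at the origin on the work surface. World frame = base frame: x ahead of the robot, y to its left, z up, the work surface at z = 0. Lengths are in mm, angles in rad, forces in N, time in s.
With the tool pointing down it reaches from about 275 to 825 mm from the base axis. Payload 4.9 kg.
Tool frame: the origin (TCP) lies at the very end of the fingers, on their centre line; the grasp point (between the pads) lies 19 mm behind it; z points along the fingers, y is the direction in which the jaws open and shut (so a half turn about z gives the same grasp; the last joint's range is limited). The gripper opens to 85 mm and grips with 20 to 120 N. Pads are 22 mm wide; open, the fingers measure 114 mm over their backs; the gripper's body (76 mm by 85 mm) begins 54 mm behind the grasp point. The pads swing forward as they close: fully open they stand 13 mm farther back than shut.
Start: joints at [-1.243, 0.326, -0.193, 1.052, 0, 1.437], TCP at [245.072, -492.4, 231.281] pointing down, gripper open.
Joint ranges: [-2.65, 2.65], [-0.97, 1.79], [-1.3, 1.35], [-1.93, 2.1], [-1.47, 1.37], [-3.14, 3.14]. Speed limits (rad/s): [2.57, 2.57, 3.14, 3.14, 3.14, 3.14].

## Interface

Orientations are given as [roll, pitch, yaw] about the fixed x, y, z axes, in that order (R = Rz(yaw) Ry(pitch) Rx(roll)).
In Python, from bench import bot, solve_ik, imaging gives the robot as it stands. Calls block until the motion is done:
- bot.move_ptp(position, orientation): joint-space move of the TCP to a pose.
- bot.movel(position, rot=None, max_speed=150, threshold=None): straight line of the TCP; rot=None keeps the orientation; max_speed is the mean speed in mm/s. With threshold (N) it stops when the force on the tool has changed by that much, and returns True; else False.
- bot.move_j(angles): joint-space move.
- bot.grip(opening, effort=None): opening from 0.0 (shut) to 1.0 (fully open); effort is the grip in N (None keeps the last); returns when the fingers have stopped.
- bot.dwell(seconds).
- solve_ik(position, orientation): joint angles nearest the present ones, or None.
- bot.get_state(): the state.
- imaging.capture(name): name is "scene" or "side" or "wrist"; returns the picture (420x560x3 uint8, blue, green, red); there is no depth.
- imaging.camera_model(name): a dict with "K" (3x3 intrinsics, pixels), "position" and "rotation" of the camera in the world. Camera axes: x right, y up, looking along -z (the intrinsics and any distortion apply to the point x, -y, -z); pixel columns grow to the right and rows downward; lengths in mm; the calibration is good to about 2 mm. A picture is of the moment at which its call begins: read the wrist's pose just before it. camera_model takes no time and is no camera call; for the wrist camera it gives the pose at the moment of the call.
A pose or a line that the arm cannot do raises bot.IKError and nothing moves.
- bot.sign_off(): hands the job in, once; it reports no verdict.
The state is a dict: "t": time; "qpos": joint angles; "joint_velocities": joint speeds; "effort": joint torques, N m; "tcp_pos": TCP position; "orientation": TCP orientation; "contact_force": force on the tool from outside, world axes, zero at the start; "wrist_torque": the same for the moment, N m; "opening": opening from 0.0 (shut) to 1.0 (fully open).
Only numpy, scipy, OpenCV 4.12 (cv2) and the standard library are available. Lean on these libraries where they do the work, as an engineer would, in place of code of your own. Each camera call takes 0.05 s, during which the arm holds its last target. There are 200 camera calls.

## Task

Get the bench ready to sand the black lacquer plate: slide the suction nozzle along its rail until it is centred on the plate, then turn its yellow clamp knob fully tight. After that turn the green extraction handle fully open, and only then turn the blue handle fully closed, so that the fan always has an open branch. Do not touch the tube lamps, and leave everything else on the bench where it stands.

Things in the scene. Friction and masses are not known exactly. Their poses are not given: they have to be found in the camera images.
- green_branch: Extraction branch with the green handle: grey duct (66 dia) sloping 35 deg down towards the robot. Origin on the bench, x away from the robot, z up. The spindle leaves the sloping saddle plate at (0, 0, 115) mm, along (-0.574, 0, 0.819): up, leaning 35 deg to the robot. A thin dark lamp post stands at (125, 40), 345 high, with an arm forward to the lamp.
- green_handle (a joint): Angle of the green handle, 0 to 1.571 rad. 0 = closed stop: the handle lies across the duct, pointing to the branch's -y. 1.571 = open stop: the handle lies along the duct, pointing down the slope towards the robot (branch direction (-0.819, 0, -0.574)). Opening is clockwise seen from above. It starts closed or nearly; stays where left.
- green_grip (a point): Point to hold on the green handle: a round post, 22 dia, parallel to the spindle, 95 mm out from it at the end of a flat bar (22 wide, 9 thick, its top 34 above the saddle plate). The post rises from the bar to 83 mm above the saddle plate; this point is on its axis, 62 mm above the saddle plate level.
- green_lamp: White tube lamp over the green branch, 28 dia, fixed level along y above the handle. Origin on its axis 330 above the bench and at x = -30 mm in the branch's frame; it runs from y = -115 to y = +50. Do not touch. It blocks a gripper coming straight down on a closed handle: tilt the tool about 35 deg, along the spindle.
- blue_branch: Extraction branch with the blue handle: grey duct (66 dia) sloping 35 deg down towards the robot. Origin on the bench, x away from the robot, z up. The spindle leaves the sloping saddle plate at (0, 0, 115) mm, along (-0.574, 0, 0.819): up, leaning 35 deg to the robot. A thin dark lamp post stands at (125, 40), 345 high, with an arm forward to the lamp.
- blue_handle (a joint): Angle of the blue handle, 0 to 1.571 rad. 0 = closed stop: the handle lies across the duct, pointing to the branch's -y. 1.571 = open stop: the handle lies along the duct, pointing down the slope towards the robot (branch direction (-0.819, 0, -0.574)). Opening is clockwise seen from above. It starts open or nearly; stays where left.
- blue_grip (a point): Point to hold on the blue handle: a round post, 22 dia, parallel to the spindle, 95 mm out from it at the end of a flat bar (22 wide, 9 thick, its top 34 above the saddle plate). The post rises from the bar to 83 mm above the saddle plate; this point is on its axis, 62 mm above the saddle plate level.
- blue_lamp: White tube lamp over the blue branch, 28 dia, fixed level along y above the handle. Origin on its axis 330 above the bench and at x = -30 mm in the branch's frame; it runs from y = -115 to y = +50. Do not touch. It blocks a gripper coming straight down on a closed handle: tilt the tool about 35 deg, along the spindle.
- rail: Aluminium slide rail, 40 wide, 380 long along its y, top 30 above the bench; origin on the bench under its middle, x pointing to the stand.
- nozzle (a joint): Position of the suction nozzle along the rail, 0 to 0.22 m, growing to the rail's +y; at value s the carriage centre is at y = s - 0.110 m in the rail's frame. Carriage: white block 60 x 60, 31 to 65 above the bench, a black nozzle 100 wide on its +x side reaching 79 mm out. Friction about 2.5 N.
- nozzle_mouth (a point): Middle of the black nozzle's mouth, 80 mm in x from the carriage centre, 54 above the bench; a white line on the nozzle's top marks its middle.
- clamp (a joint): Angle of the yellow clamp knob on top of the carriage, 0 to 1.4 rad: 0 = loose, its bar along the rail's x; 1.4 = tight (stop). Grows clockwise seen from above. It starts loose (under 0.3) and is strong enough to pull the nozzle along by.
- clamp_grip (a point): On the knob's axis, at the height to grip (108 above the bench). The knob's bar is 60 long, 15 wide, from 88 to 122 above the bench, on the carriage's centre.
- stand: Fixed work stand with a black round lacquer plate (170 dia, rim 60 above the bench, a brass disc at its centre). Origin on the bench under the plate's centre; its y is parallel to the rail's y.
- tin_red: Bystander, loose (sizes in mm): red round wax tin, closed, 84 dia x 60 high. Origin at the centre of its underside. Leave it alone.
- tin_blue: Bystander, loose (sizes in mm): blue round wax tin, closed, 76 dia x 75 high. Origin at the centre of its underside. Leave it alone.
- cup: Bystander, loose (sizes in mm): white open plastic cup, rim 72 dia, 90 high. Origin at the centre of its underside. Leave it alone.
- vase: Bystander, loose (sizes in mm): tall yellow lacquered vase, 84 dia at its widest, 200 high, upright. Origin at the centre of its underside. Leave it alone.
- spare_plate: Bystander, loose (sizes in mm): black plate lying flat, 160 dia x 22 high. Origin at the centre of its underside. Leave it alone.
- panel: Bystander, loose (sizes in mm): black lacquer panel lying flat, 100 (x) x 150 (y) x 10. Origin at the centre of its underside. Leave it alone.
- brush: Bystander, loose: wooden brush, 180 mm long, under 40 mm high, lying along its own x. Leave it alone.
Things that resemble listed ones, but are neither listed nor needed, are in the scene too. What is shaped like the stand but pink, red or turquoise is not meant.

How it is judged:
By the outcome, as a careful person would: the job done as asked, in the order asked, and still so for the second after the job is handed in, with the robot touching nothing.
It also fails if it takes over 72 s, if anything falls off the work surface, if the arm or the gripper's body presses on something with over 40 N, if the wrist force passes 120 N, or if a joint passes its speed limit or range.

## Working session

There is one attempt and no reset: what is moved stays moved. The work goes in short steps, each a Python script; the robot and the scene stay as the last script left them, time stands still between calls to the robot, and variables do not carry over. Pictures are saved under pics/ and viewed, about 8 in all and at most 12, crops included, and the job is handed in when it is done.

```bash
ls; mkdir -p pics
python3 - <<'E'
from bench import bot, imaging
import cv2, numpy as np
np.set_printoptions(precision=4,suppress=True)
for n in("scene","side"):
    cv2.imwrite(f"pics/{n}0.png",imaging.capture(n)); m=imaging.camera_model(n); print(n,m)
print(bot.get_state())
E
```

```text
pics
scene {'K': array([[403.4549,   0.    , 276.8011],
       [  0.    , 403.4549, 213.6451],
       [  0.    ,   0.    ,   1.    ]]), 'position': array([1141.0732, -145.9106, 1227.2063]), 'rotation': array([0.5514, 0.0017, 1.4159])}
side {'K': array([[432.7845,   0.    , 283.5561],
       [  0.    , 432.7845, 208.6078],
       [  0.    ,   0.    ,   1.    ]]), 'position': array([ 366.7012, 1053.433 ,  903.4408]), 'rotation': array([ 1.0028,  0.0183, -2.9825])}
{'t': 0.1, 'qpos': array([-1.2432,  0.3268, -0.1935,  1.052 ,  0.    ,  1.4366]), 'joint_velocities': array([-0.0001, -0.0012,  0.0032,  0.0005,  0.0003,  0.0015]), 'effort': array([ -0.0014, -44.4242,  26.3036,   0.0079,  -0.0003,   0.    ]), 'tcp_pos': array([ 244.9155, -491.8946,  230.5985]), 'orientation': array([-3.1401, -0.0002,  0.4618]), 'contact_force': array([-0.1948, -0.798 , -0.1206]), 'wrist_torque': array([-0.0171,  0.0164,  0.0267]), 'opening': 0.999655728832827}
```

View pics/scene0.png

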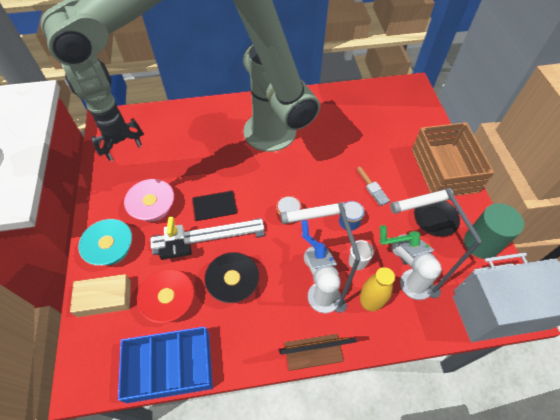

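View pics/side0.png

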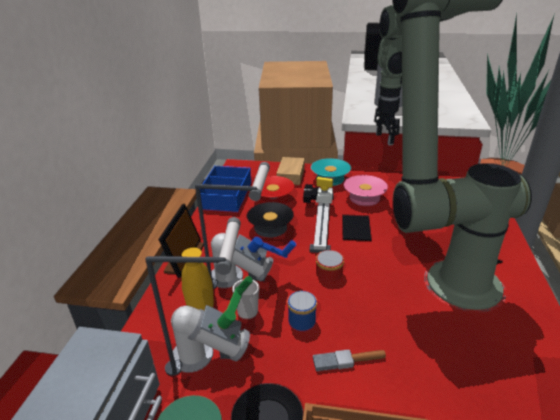

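The scene picture shows the black plate with its brass disc at (232,278). The lookalikes are the red plate (165,296), turquoise (105,242) and pink (149,200). The rail runs from (153,243) to (264,229), with the nozzle near (175,243). The blue branch is at about (320,260) and the green one at about (415,250). I'll enlarge both areas next.

```bash
cat > h.py <<'E'
from bench import bot, solve_ik, imaging
import cv2, numpy as np
from scipy.spatial.transform import Rotation as Ro
np.set_printoptions(precision=3,suppress=True)
def cam(n):
    m=imaging.camera_model(n); r=np.array(m["rotation"])
    R=r if r.shape==(3,3) else Ro.from_euler("xyz",r).as_matrix()
    return m["K"],np.array(m["position"]),R,m.get("distortion",m.get("dist"))
def proj(c,P):
    K,p,R,d=c; q=(np.atleast_2d(P)-p)@R; q=q*[1,-1,-1]
    u=q@K.T; return u[:,:2]/u[:,2:]
def ray(c,uv):
    K,p,R,d=c; v=np.linalg.inv(K)@[uv[0],uv[1],1]; return p,R@(v*[1,-1,-1])
def atz(c,uv,z):
    p,d=ray(c,uv); return p+d*(z-p[2])/d[2]
def tri(obs):
    A=np.zeros((3,3));b=np.zeros(3)
    for c,uv in obs:
        p,d=ray(c,uv); d=d/np.linalg.norm(d); M=np.eye(3)-np.outer(d,d); A+=M;b+=M@p
    return np.linalg.solve(A,b)
def crop(src,dst,x,y,w,h,s):
    im=src if not isinstance(src,str) else cv2.imread(src)
    o=cv2.resize(im[y:y+h,x:x+w],None,fx=s,fy=s,interpolation=cv2.INTER_CUBIC)
    for k in range(0,w,20): cv2.putText(o,str(x+k),(k*s,10),0,.35,(255,255,255),1);cv2.line(o,(k*s,0),(k*s,4),(255,255,255))
    for k in range(0,h,20): cv2.putText(o,str(y+k),(0,k*s+4),0,.35,(255,255,255),1)
    cv2.imwrite(dst,o)
E
python3 - <<'E'
from h import *
crop("pics/scene0.png","pics/cA.png",140,205,150,110,5)
crop("pics/scene0.png","pics/cB.png",275,180,200,140,4)
c=cam("scene");print(proj(c,[[0,0,0],[245,-492,231]]),proj(cam("side"),[[0,0,0],[245,-492,231]]))
for n,uv,z in [("brass",(232,278),57),("rail-",(153,243),30),("rail+",(264,229),30),("knob",(171,226),122)]: print(n,atz(c,uv,z))
E
```

```text
[[269.511 131.243]
 [126.581 155.142]] [[463.945 283.05 ]
 [383.836 142.345]]
brass [ 639.608 -210.247   57.   ]
rail- [ 462.719 -460.1     30.   ]
rail+ [467.106 -86.835  30.   ]
knob [ 462.555 -380.047  122.   ]
```

View pics/cA.png

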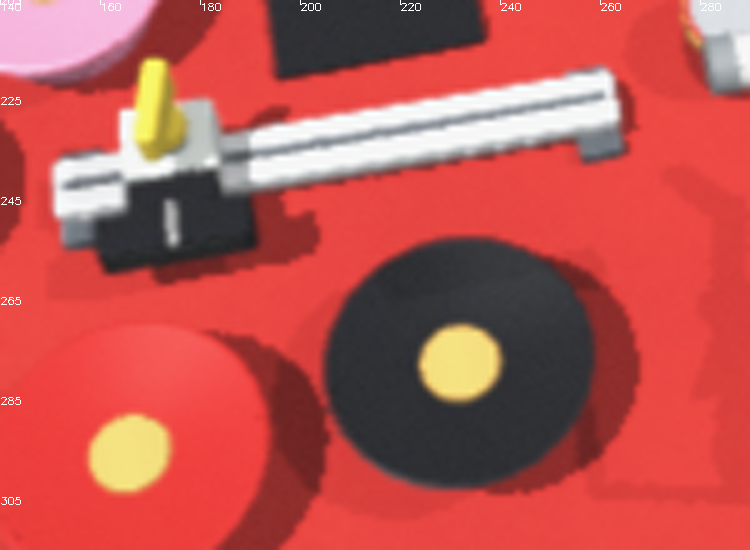

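View pics/cB.png

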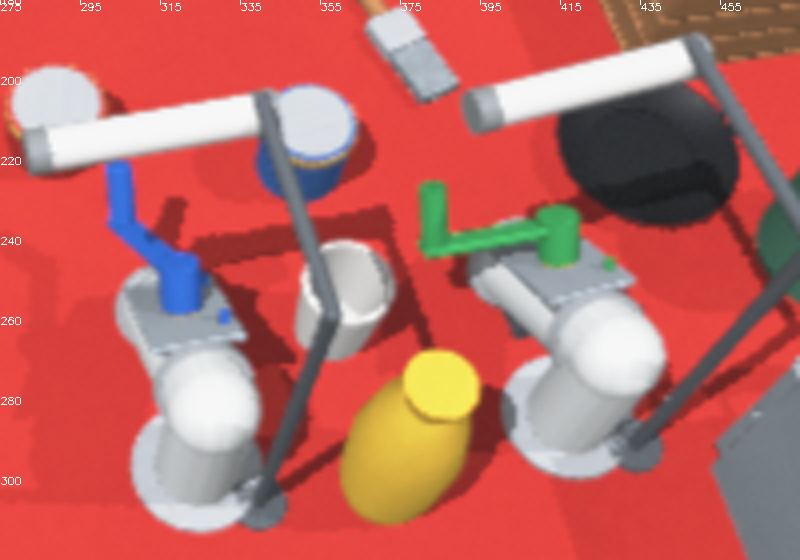

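```bash
cat >> h.py <<'E'
from scipy.optimize import least_squares
def T2(p,P):  # p=x,y,yaw
    P=np.atleast_2d(P).astype(float); c,s=np.cos(p[2]),np.sin(p[2])
    return np.c_[p[0]+c*P[:,0]-s*P[:,1],p[1]+s*P[:,0]+c*P[:,1],P[:,2]]
SP=np.array([-.574,0,.819]); DN=np.array([-.819,0,-.574]); S0=np.array([0,0,115.])
def post(a,h): # branch frame point on post axis, h above saddle
    return S0+SP*h+95*(np.cos(a)*np.array([0,-1,0])+np.sin(a)*DN)
E
python3 - <<'E'
from h import *
c=cam("scene")
def fit(P,uv,x0):
    r=least_squares(lambda p:(proj(c,T2(p,P))-uv).ravel(),x0); return r.x,r.fun.reshape(-1,2)
print("rail",*fit([[-20,-190,30],[20,-190,30],[-20,190,30],[20,190,30]],np.array([[151,237],[151,248],[262,218.6],[263.6,230]]),[465,-270,0]))
br={"green":([[395.5,207.5],[449,191],[435,292.5]],[383,227],[383,241],[600,250,0]),
"blue":([[284,218],[341,206],[341,307]],[304.5,222.5],[305.5,236],[600,0,0])}
for n,(uv,pt,pb,x0) in br.items():
    # joint fit of pose + handle angle
    P=[[-30,-115,330],[-30,50,330],[125,40,0]]
    def f(q):
        return np.r_[(proj(c,T2(q,P))-uv).ravel(),(proj(c,T2(q,[post(q[3],83),post(q[3],36)]))-[pt,pb]).ravel()]
    for a0 in(0.1,1.4):
        r=least_squares(f,[*x0,a0]); print(n,r.x,r.cost,"\n",r.fun.reshape(-1,2), "hub px",proj(c,T2(r.x,[[0,0,115]+SP*45])))
print(atz(c,(174.4,249.6),62), "brass",atz(c,(232,277.4),57))
E
```

```text
rail [ 453.78 -277.52    0.03] [[-0.354  0.247]
 [-0.082 -0.283]
 [ 0.053  0.734]
 [ 0.39  -0.741]]
green [640.341 362.815   0.155   0.154] 7.328306773204069 
 [[-1.455  1.215]
 [ 0.565  1.88 ]
 [-0.545 -2.086]
 [ 0.26  -0.385]
 [ 1.306 -0.803]] hub px [[414.509 231.311]]
green [640.341 362.815   0.155   0.154] 7.328306772800121 
 [[-1.455  1.215]
 [ 0.565  1.88 ]
 [-0.545 -2.086]
 [ 0.26  -0.385]
 [ 1.306 -0.803]] hub px [[414.509 231.311]]
blue [637.798  66.076   0.061   1.336] 9.25385239955457 
 [[-1.57   1.319]
 [ 2.522  1.714]
 [-0.393 -1.364]
 [-0.572 -0.985]
 [-0.142 -1.293]] hub px [[319.627 243.858]]
blue [637.798  66.076   0.061   1.336] 9.25385239958813 
 [[-1.57   1.319]
 [ 2.522  1.714]
 [-0.393 -1.364]
 [-0.572 -0.985]
 [-0.142 -1.293]] hub px [[319.627 243.858]]
[ 515.691 -383.563   62.   ] brass [ 637.622 -210.054   57.   ]
```

Run:
```python
from h import *
bot.move_ptp([400,-300,330],[np.pi,0,0.03])
print(bot.get_state()["t"],bot.get_state()["qpos"])
c=cam("wrist");im=imaging.capture("wrist");cv2.imwrite("pics/w1.png",im)
import pickle;pickle.dump(c,open("w1.pkl","wb"));print(c)
K={"brass":[637.6,-210,57],"rail":T2([453.8,-277.5,.03],[[-20,-190,30],[20,190,30],[0,-108,122]])}
print(proj(c,K["brass"]),proj(c,K["rail"]))
for y in(0.03,-1.4,-1.4+np.pi,.03+np.pi):
    for p in([458,-385,89],[450,-215,89]): print(y,p,solve_ik(p,[np.pi,0,y]))
```

```text
1.1333 [-0.792  0.185 -0.13   1.256 -0.     2.32 ]
(array([[377.477,   0.   , 277.098],
       [  0.   , 377.477, 212.344],
       [  0.   ,   0.   ,   1.   ]]), array([ 484.013, -297.536,  470.875]), array([[ 0.03 ,  0.944,  0.328],
       [-1.   ,  0.028,  0.008],
       [-0.001, -0.328,  0.945]]), None)
[[ 185.598 -102.371]] [[425.2   126.979]
 [ 88.026  90.409]
 [374.55  116.046]]
0.03 [458, -385, 89] [-0.822  0.539 -0.25   0.782  0.     2.289]
0.03 [450, -215, 89] [-0.594  0.382 -0.52   0.669  0.     2.518]
-1.4 [458, -385, 89] [-0.822  0.539 -0.25   0.782  0.    -2.564]
-1.4 [450, -215, 89] [-0.594  0.382 -0.52   0.669  0.    -2.335]
1.7415926535897932 [458, -385, 89] [-0.822  0.539 -0.25   0.782  0.     0.578]
1.7415926535897932 [450, -215, 89] [-0.594  0.382 -0.52   0.669  0.     0.806]
3.171592653589793 [458, -385, 89] [-0.822  0.539 -0.25   0.782  0.    -0.852]
3.171592653589793 [450, -215, 89] [-0.594  0.382 -0.52   0.669  0.    -0.624]
```

View pics/w1.png

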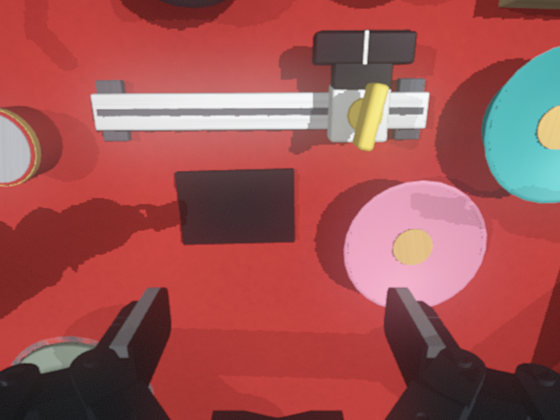

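The wrist view shows the rail corners at (93,94) and (426,129), and the knob at (371,117) turned about 0.2 rad clockwise. Next I want one view with both the rail and the plate in it.

Run:
```python
from h import *
import pickle
bot.move_ptp([530,-260,330],[np.pi,0,3.17])
print(bot.get_state()["t"],bot.get_state()["qpos"])
c=cam("wrist");im=imaging.capture("wrist");cv2.imwrite("pics/w2.png",im)
pickle.dump(c,open("w2.pkl","wb"))
print(c[1],proj(c,[637.6,-210,57]),proj(c,T2([453.8,-277.5,.03],[[-20,-190,30],[20,190,30],[0,-108,122]])))
```

```text
3.6667 [-0.581  0.363  0.112  1.319 -0.    -0.609]
[ 445.82 -262.21  471.38] [[315.586 252.2  ]] [[ 88.813  71.111]
 [431.073 108.009]
 [136.487  92.054]]
```

View pics/w2.png

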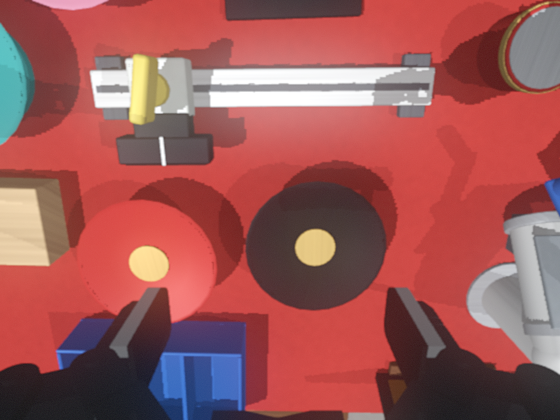

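Run:
```python
from h import *
import pickle
c1,c2=[pickle.load(open(f"w{i}.pkl","rb")) for i in(1,2)]; cs=cam("scene")
P=[[-20,-190,30],[20,-190,30],[-20,190,30],[20,190,30]]
obs=[(cs,[[151,237],[151,248],[262,218.6],[263.6,230]]),(c1,[[426,129],[426,92.5],[94,132],[93,94]]),(c2,[[92,71],[94,106],[434,65],[433,106]])]
f=lambda p:np.r_[tuple((proj(c,T2(p,P))-uv).ravel() for c,uv in obs)]
r=least_squares(f,[454,-277,.03],loss="soft_l1");R=r.x;print(R,f(R).reshape(-1,8))
def inv(p): d=np.array(p[:2])-R[:2];c,s=np.cos(R[2]),np.sin(R[2]);return np.array([c*d[0]+s*d[1],-s*d[0]+c*d[1]])
for c,uv,z in((cs,(232,277.4),57),(c2,(315.5,247.5),57),(c2,(315.5,247),60)):
    b=atz(c,uv,z);print("brass",b,inv(b))
for c,uv in((cs,(174.4,249.6)),(c1,(366,47)),(c2,(162,151))): print("line",inv(atz(c,uv,65)))
# clamp bar ends w2 (149,60)-(139,120) top z122
for c,a,b in((c2,(149,60),(139,120)),(c1,(378,87),(365,147))):
    a=inv(atz(c,a,122));b=inv(atz(c,b,122));print("bar",a,b)
```

```text
[ 450.666 -277.513    0.036] [[-0.373 -0.255 -0.027 -0.814 -0.158 -0.307  0.244 -1.825]
 [-0.994 -0.239  3.403 -0.307  0.396 -1.188 -4.521  0.418]
 [-3.521 -1.849  0.537  1.072  2.306  1.025 -1.262 -1.908]]
brass [ 637.622 -210.054   57.   ] [189.259  60.701]
brass [ 631.427 -210.478   57.   ] [183.052  60.5  ]
brass [ 629.434 -210.892   60.   ] [181.046  60.158]
line [  62.806 -107.763]
line [  63.971 -108.651]
line [  64.31 -108.61]
bar [-23.634 -93.956] [  26.519 -108.941]
bar [  27.255 -109.179] [ -25.239 -101.467]
```

```bash
cat >> h.py <<'E'
RAIL=np.array([451.5,-277.5,.034])
def st(): 
    s=bot.get_state(); print("t",s["t"],"tcp",s["tcp_pos"],"rpy",s["orientation"],"F",s["contact_force"],"tau",s["wrist_torque"],"op",round(s["opening"],3)); return s
E
python3 - <<'E'
from h import *
import pickle
k=T2(RAIL,[[0,-108.4,89]])[0]; e=T2(RAIL,[[0,60.4,89]])[0]
yaw=np.pi+RAIL[2]-.2
bot.move_ptp([k[0],k[1],200],[np.pi,0,yaw]); 
print(bot.movel(k,max_speed=100,threshold=12)); st()
bot.grip(0.0,40); st()
bot.movel(e,max_speed=80); st()
bot.dwell(.2);st()
bot.grip(0.6); bot.movel([e[0],e[1],190],max_speed=150)
bot.move_ptp([530,-230,300],[np.pi,0,3.17]);st()
c=cam("wrist");im=imaging.capture("wrist");cv2.imwrite("pics/w3.png",im);pickle.dump(c,open("w3.pkl","wb"))
E
```

```text
False
t 5.775 tcp [ 455.601 -386.262   89.733] rpy [-3.141  0.001  2.976] F [ 0.096 -0.229  0.555] tau [-0.029 -0.041  0.019] op 0.999
t 6.35 tcp [ 455.371 -385.887   89.631] rpy [-3.141  0.001  2.976] F [-1.003  0.805  4.941] tau [0.333 0.17  0.014] op 0.355
t 8.6083 tcp [ 449.419 -217.352   89.548] rpy [-3.14   0.     2.976] F [-2.523 -1.634  8.444] tau [-0.332  0.442  0.02 ] op 0.357
t 8.8083 tcp [ 449.399 -217.336   89.537] rpy [-3.141  0.     2.976] F [-1.848 -1.373  8.191] tau [-0.298  0.37   0.012] op 0.357
t 10.575 tcp [ 529.433 -229.646  298.333] rpy [ 3.14  -0.002 -3.113] F [ 0.467 -0.101 -0.075] tau [ 0.042 -0.005 -0.016] op 0.605
```

View pics/w3.png

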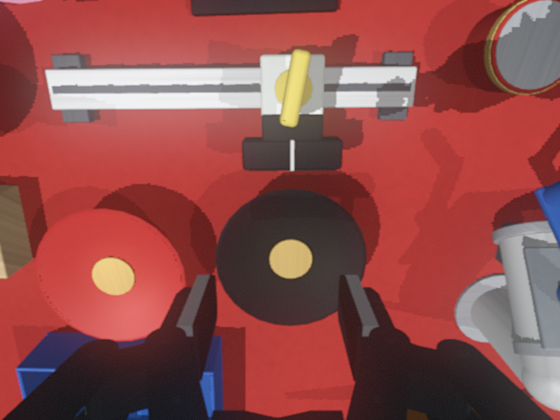

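Run:
```python
from h import *
import pickle
c=pickle.load(open("w3.pkl","rb"));im=cv2.imread("pics/w3.png")
hsv=cv2.cvtColor(im,cv2.COLOR_BGR2HSV)
def cen(m,x,y,w,h):
    ys,xs=np.nonzero(m[y:y+h,x:x+w]); return np.array([xs.mean()+x,ys.mean()+y]),len(xs)
b,n=cen((hsv[...,1]>70)&(hsv[...,2]>120),255,225,70,70)
l,n2=cen(hsv[...,2]>130,280,144,24,22)
m=((hsv[...,2]<90)&(hsv[...,1]<110)); xs=np.nonzero(m[255,205:380])[0]+205
ell=[xs.min(),xs.max()]
print(b,n,l,n2,ell)
R=RAIL.copy()
# rail yaw from this view: edges at (47,69)/(414,65), (49,110)/(414,107)
for p,q in(((47,69.5),(414,66)),((50,110),(414,107))):
    d=atz(c,q,30)-atz(c,p,30);print("yaw",np.arctan2(-d[0],d[1]),np.linalg.norm(d))
for a in(.03,.036):
    u=np.array([-np.sin(a),np.cos(a),0])
    for z in(57,60): print(a,z,"dy brass-line",(atz(c,b,z)-atz(c,l,65))@u)
```

```text
[290.218 258.608] 1351 [292.  154.5] 110 [np.int64(216), np.int64(364)]
yaw 0.03687402534630178 372.36827629522634
yaw 0.035670800568098016 381.7345936119858
0.03 57 dy brass-line -0.41831182045248577
0.03 60 dy brass-line -0.5379821068879572
0.036 57 dy brass-line -1.1285265920278824
0.036 60 dy brass-line -1.2394826013794422
```

Run:
```python
from h import *
e=T2(RAIL,[[0,60.4,89]])[0]; e2=T2(RAIL,[[0,59.5,89]])[0]
yaw=np.pi+RAIL[2]-.2
bot.move_ptp([e[0],e[1],180],[np.pi,0,yaw]); bot.movel(e,max_speed=120,threshold=15)
bot.grip(0.0,60); bot.movel(e2,max_speed=20)
s=st();t0=s["wrist_torque"][2]
bot.movel(e2,rot=[np.pi,0,yaw-.95],max_speed=100);s=st()
for d in np.arange(1.05,1.40,.05):
    bot.movel(e2,rot=[np.pi,0,yaw-d],max_speed=100);s=bot.get_state();print(round(d,2),s["t"],s["orientation"][2],s["wrist_torque"],s["contact_force"])
    if abs(s["wrist_torque"][2])>2.2: break
```

```text
t 12.9083 tcp [ 451.374 -220.005   92.723] rpy [-3.138  0.005  2.975] F [-5.374 -0.263 23.751] tau [0.197 0.888 0.031] op 0.165
t 14.0083 tcp [ 450.53  -221.093   92.708] rpy [-3.141  0.008  2.024] F [-6.432 -1.76  22.834] tau [-0.47   1.505 -0.094] op 0.168
1.05 14.2583 1.924147204327661 [-0.48   1.579 -0.127] [-7.208 -3.191 23.682]
1.1 14.5083 1.8742687326950085 [-0.483  1.584 -0.035] [-6.869 -2.597 23.931]
1.15 14.7583 1.8242687546020124 [-0.529  1.732 -0.032] [-7.733 -2.243 23.013]
1.2 15.0083 1.7743304524204626 [-0.519  1.743 -0.022] [-7.576 -2.818 23.511]
1.25 15.2583 1.7283095444608203 [-0.585  1.826  1.295] [-9.287 -3.281 23.78 ]
1.3 15.5083 1.6813419087229193 [-0.525  1.891  2.376] [-8.661 -1.762 24.613]
```

Run:
```python
from h import *
import pickle
bot.grip(0.6); s=st(); p=s["tcp_pos"]; bot.movel([p[0],p[1],190],max_speed=150)
bot.move_ptp([530,-230,300],[np.pi,0,3.17]);st()
c=cam("wrist");im=imaging.capture("wrist");cv2.imwrite("pics/w4.png",im);pickle.dump(c,open("w4.pkl","wb"))
hsv=cv2.cvtColor(im,cv2.COLOR_BGR2HSV)
def cen(m,x,y,w,h):
    ys,xs=np.nonzero(m[y:y+h,x:x+w]); return np.array([xs.mean()+x,ys.mean()+y]),len(xs)
b,n=cen((hsv[...,1]>70)&(hsv[...,2]>120),255,225,70,70)
l,n2=cen(hsv[...,2]>130,270,144,40,22); print(b,n,l,n2)
for a in(.03,.036):
    u=np.array([-np.sin(a),np.cos(a),0]); print((atz(c,b,58)-atz(c,l,65))@u)
crop(im,"pics/w4c.png",30,30,400,300,2)
```

```text
t 15.95 tcp [ 449.076 -217.779   88.758] rpy [-3.141 -0.001  1.676] F [0.363 0.001 0.077] tau [-0.017  0.014  0.016] op 0.602
t 18.0667 tcp [ 529.54  -229.791  299.019] rpy [ 3.141 -0.001 -3.114] F [ 0.421  0.91  -0.141] tau [ 0.034 -0.051  0.007] op 0.602
[290.542 258.057] 1342 [290.982 154.44 ] 109
0.8441878268284322
0.13895334091221395
```

View pics/w4c.png

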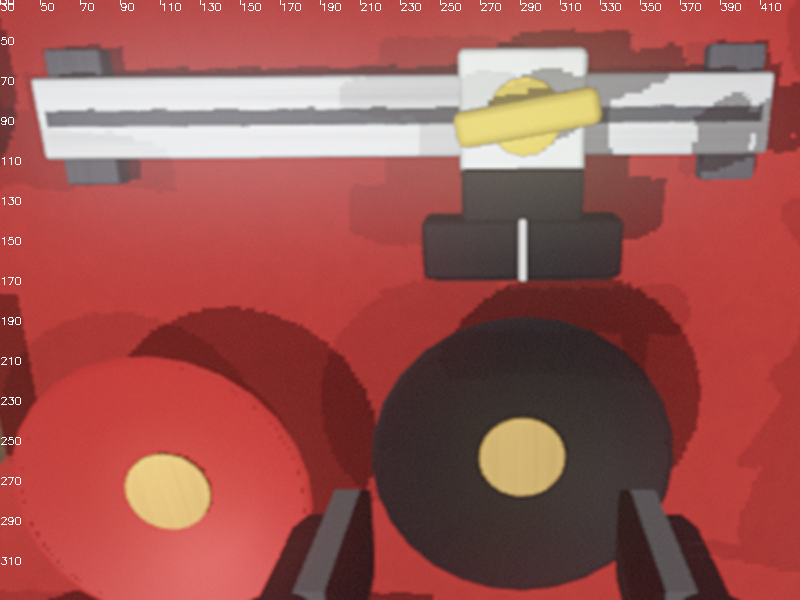

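The nozzle line and the brass disc now agree to within 1 mm, and the bar is about 10° from lying along the rail, so the knob is at its stop. Next is the green branch, starting with a wrist view from the robot side.

```bash
cat >> h.py <<'E'
def rpy(yaw):
    M=np.array([[-.819,0,.574],[0,1,0],[-.574,0,-.819]])
    return list(Ro.from_matrix(Ro.from_euler("z",yaw).as_matrix()@M).as_euler("xyz"))
def tp(B,a,h=66,back=0): # TCP pose for grasp h above saddle
    return T2(B,[post(a,h)+SP*(back-19)])[0]
E
python3 - <<'E'
from h import *
import pickle
G=np.array([640.3,362.8,.155]);B=np.array([637.8,66,.06])
for n,b in(("g",G),("b",B)):
    for a in(0,.8,1.57):
        for bk in(0,130): print(n,a,bk,tp(b,a,66,bk),solve_ik(tp(b,a,66,bk),rpy(b[2])))
E
```

```text
g 0 0 [628.312 264.774 153.493] [ 0.337  0.321 -0.658 -0.011 -0.104  0.15 ]
g 0 130 [554.586 253.254 259.963] [ 0.368  0.051 -0.67   0.25  -0.122  0.175]
g 0.8 0 [568.719 284.625 114.376] [ 0.42   0.328 -0.795 -0.147 -0.151  0.219]
g 0.8 130 [494.993 273.105 220.846] [ 0.469  0.03  -0.807  0.146 -0.178  0.26 ]
g 1.57 0 [536.785 346.549  98.963] [ 0.567  0.375 -0.772 -0.147 -0.232  0.344]
g 1.57 130 [463.059 335.029 205.433] [ 0.64   0.089 -0.784  0.142 -0.271  0.407]
b 0 0 [616.567 -30.447 153.493] [-0.258  0.211 -0.818 -0.045  0.181 -0.264]
b 0 130 [542.081 -34.921 259.963] [-0.322 -0.094 -0.805  0.283  0.216 -0.318]
b 0.8 0 [559.126  -5.033 114.376] [-0.232  0.201 -0.997 -0.219  0.166 -0.242]
b 0.8 130 [484.64   -9.507 220.846] [-0.303 -0.169 -0.983  0.177  0.205 -0.301]
b 1.57 0 [533.21   59.641  98.963] [-0.068  0.208 -1.071 -0.316  0.074 -0.105]
b 1.57 130 [458.724  55.167 205.433] [-0.102 -0.199 -1.057  0.108  0.093 -0.133]
```

Run:
```python
from h import *
import pickle
G=np.array([640.3,362.8,.155]);B=np.array([637.8,66,.06])
bot.movel([400,-150,330],max_speed=250)
bot.move_ptp(T2(B,[[-190,-30,260]])[0],rpy(B[2]));st()
pickle.dump(cam("wrist"),open("wb.pkl","wb"));cv2.imwrite("pics/wb.png",imaging.capture("wrist"))
bot.move_ptp(T2(B,[[-210,80,260]])[0],rpy(B[2]))
bot.move_ptp(T2(G,[[-190,-50,260]])[0],rpy(G[2]));st()
pickle.dump(cam("wrist"),open("wg.pkl","wb"));cv2.imwrite("pics/wg.png",imaging.capture("wrist"))
```

```text
t 19.7667 tcp [451.252  23.971 260.822] rpy [-3.141  0.611 -3.081] F [-0.315 -0.269  0.346] tau [-0.025  0.55  -0.044] op 0.599
t 21.0333 tcp [460.912 282.913 259.358] rpy [-3.14   0.61  -2.988] F [-0.461 -0.078 -1.107] tau [-0.122  0.53  -0.056] op 0.596
```

View pics/wg.png

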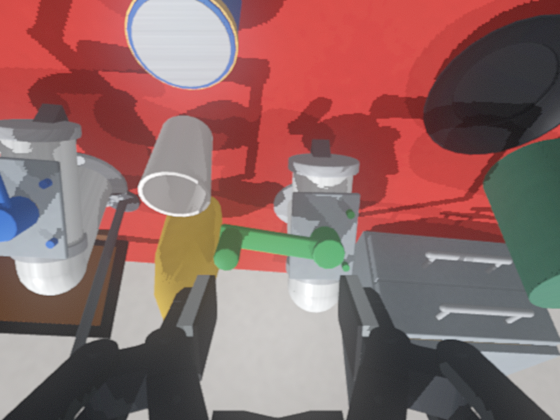

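View pics/wb.png

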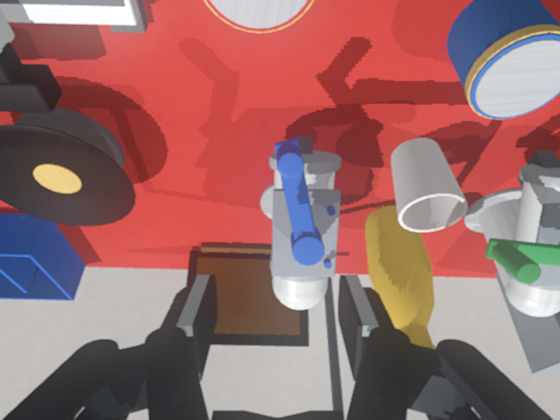

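```bash
cat > fit.py <<'E'
from h import *
import pickle
cs=cam("scene")
D={"g":(pickle.load(open("wg.pkl","rb")),[[395.5,207.5],[449,191],[435,292.5]],[383,227],[383,241],[226,254],[328,254],[[292,193],[360,195]],[640,363,.155,.1,48,66,60]),
"b":(pickle.load(open("wb.pkl","rb")),[[284,218],[341,206],[341,307]],[304.5,222.5],[305.5,236],[289,165],[307,247],[[273,191],[338,191]],[638,66,.06,1.34,48,66,60])}
P=[[-30,-115,330],[-30,50,330],[125,40,0]]
out={}
for n,(cw,lamp,pt,pb,wpt,whub,cor,x0) in D.items():
    def f(q):
        hub=S0+SP*q[4]; cr=[S0+DN*q[6]+[0,s*q[5]/2,0] for s in(-1,1)]
        return np.r_[.4*(proj(cs,T2(q,P))-lamp).ravel(),(proj(cs,T2(q,[post(q[3],83),post(q[3],36)]))-[pt,pb]).ravel(),
         (proj(cw,T2(q,[post(q[3],83),hub,*cr]))-[wpt,whub,*cor]).ravel()]
    r=least_squares(f,x0,loss="soft_l1"); print(n,r.x,r.cost,"\n",f(r.x).reshape(-1,2).round(1).tolist()); out[n]=r.x
pickle.dump(out,open("br.pkl","wb"))
E
python3 fit.py
```

```text
g [643.188 361.835   0.157   0.254  32.147  69.296  52.159] 3.6430147405961217 
 [[-0.6, 0.9], [0.2, 1.1], [-0.2, -0.5], [-0.7, -0.8], [0.4, -1.3], [0.5, 0.4], [-0.2, 0.1], [-0.1, 1.1], [-0.1, -1.1]]
b [634.853  64.678   0.073   1.375  27.281  65.599  49.529] 4.147673026895871 
 [[-0.9, 0.4], [0.6, 0.3], [-0.3, -1.0], [-0.5, -1.9], [-0.0, -2.2], [0.1, 0.7], [-0.3, 0.0], [0.1, 0.3], [0.1, -0.3]]
```

```bash
python3 - <<'E'
s=open("fit.py").read()
s=s.replace("return np.r_[","return np.r_[(proj(cs,T2(q,[hub]))-{'g':[415,233],'b':[320.5,244]}[n]).ravel(),")
open("fit.py","w").write(s)
E
python3 fit.py
```

```text
g [641.343 361.443   0.154   0.242  35.264  69.116  50.91 ] 5.1013925309228885 
 [[-0.7, 1.4], [-0.7, 0.6], [0.1, 0.9], [-0.3, -0.7], [-0.9, -1.3], [0.2, -1.7], [0.1, 0.3], [0.3, 0.5], [0.0, 1.0], [0.0, -1.0]]
b [634.14   64.677   0.073   1.374  29.846  65.527  49.06 ] 7.574247830838782 
 [[-1.2, 3.3], [-0.9, 0.3], [0.6, 0.2], [-0.3, -1.1], [-0.6, -2.1], [-0.1, -2.4], [0.0, 0.1], [-0.0, 0.8], [0.2, 0.3], [0.2, -0.3]]
```

```bash
cat >> h.py <<'E'
def arc(B,angles,sp=80,thr=None):
    for a in angles:
        hit=bot.movel(tp(B,a),max_speed=sp,threshold=thr)
        s=bot.get_state();M=T2([0,0,B[2]],[np.cos(a)*DN-np.sin(a)*np.array([0,-1,0]),np.cos(a)*np.array([0,-1,0])+np.sin(a)*DN,SP])
        print(f"{a:.2f} {hit} t={s['t']:.1f} F tan/rad/spin",(M@s["contact_force"]).round(1),"err",(M@(s["tcp_pos"]-tp(B,a))).round(1),"op",round(s["opening"],2))
        if hit: break
    return hit
E
python3 - <<'E'
from h import *
import pickle
G=pickle.load(open("br.pkl","rb"))["g"]; a=G[3]; o=rpy(G[2])
bot.move_ptp(tp(G,a,66,110),o)
print(bot.movel(tp(G,a),max_speed=100,threshold=12)); st()
bot.grip(0,40); st()
arc(G,np.arange(a+.2,1.35,.2),thr=40)
E
```

```text
False
t 22.8083 tcp [610.451 263.474 141.014] rpy [ 3.141  0.612 -2.987] F [ 0.835  0.142 -0.575] tau [-0.098  0.555  0.046] op 0.599
t 23.175 tcp [610.623 261.887 141.137] rpy [-3.138  0.612 -2.988] F [-4.199 -3.779  5.361] tau [-1.176  0.496 -0.836] op 0.247
0.44 False t=23.6 F tan/rad/spin [-0.8  7.5 10.1] err [-0.1  3.1  0.5] op 0.25
0.64 False t=23.9 F tan/rad/spin [-3.2 12.3 12. ] err [0.1 5.6 0.3] op 0.25
0.84 False t=24.3 F tan/rad/spin [-3.  15.3 14.3] err [1.3 8.9 0.1] op 0.24
1.04 False t=24.7 F tan/rad/spin [-1.6 17.9 15.7] err [ 1.6 12.3 -0.1] op 0.22
1.24 False t=25.1 F tan/rad/spin [-0.9 19.8 16.2] err [ 0.9 15.5 -0.2] op 0.2
```

Run:
```python
from h import *
import pickle
st()
pickle.dump(cam("wrist"),open("wg2.pkl","wb"));im=imaging.capture("wrist");s=imaging.capture("scene");cv2.imwrite("pics/wg2.png",im);cv2.imwrite("pics/s2.png",s)
a=cv2.resize(im[60:400,80:480],None,fx=1.0,fy=1.0); b=cv2.resize(s[180:320,340:500],None,fx=2.43,fy=2.43,interpolation=cv2.INTER_CUBIC)[:340]
cv2.imwrite("pics/c2.png",np.hstack([a,b]))
```

```text
t 25.0917 tcp [535.26  309.786  93.105] rpy [-3.131  0.589 -2.981] F [-22.977 -10.916   2.717] tau [-1.905  3.748 -1.064] op 0.205
```

View pics/c2.png

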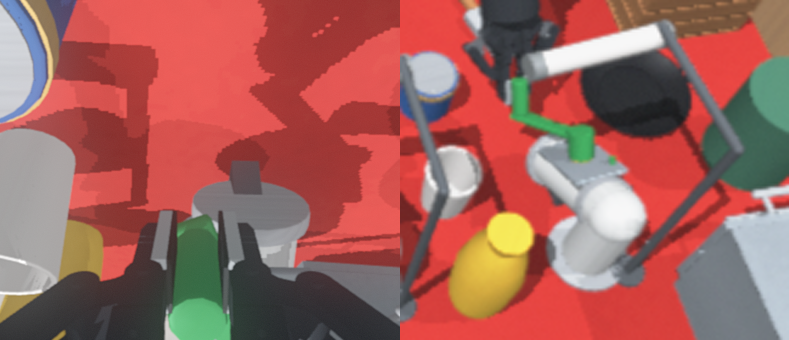

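Run:
```python
from h import *
import pickle
cs=cam("scene");c0=pickle.load(open("wg.pkl","rb"));c2=pickle.load(open("wg2.pkl","rb"))
br=pickle.load(open("br.pkl","rb"));G=br["g"]
def loc(p):d=p-[G[0],G[1],0];c,s=np.cos(G[2]),np.sin(G[2]);return np.array([c*d[0]+s*d[1],-s*d[0]+c*d[1],d[2]])
def rep(n,p):
    q=loc(p)-S0; print(n,p,"h",q@SP,"down",q@DN,"-y",-q[1],"ang",np.arctan2(q@DN,-q[1]),"r",np.hypot(q@DN,q[1]))
for n,c,w,s in(("post0",c0,(226,254),(383,227)),("post2",c2,(277,385),(389.4,215)),("hub0",c0,(328,254),(415,233))):
    rep(n,tri([(c,w),(cs,s)]))
p,d=ray(c2,(277,385)); spw=T2([0,0,G[2]],[SP])[0]; o=T2(G,[S0+83*SP])[0]; rep("post2 plane",p+d*((o-p)@spw)/(d@spw))
rep("tcp",np.array([535.26,309.786,93.105]))
rep("tcp0",np.array([610.62,261.9,141.14]))
```

```text
post0 [593.64  261.108 167.953] h 79.26845388971326 down 20.828827204266155 -y 91.82036280585325 ang 0.2230681562170719 r 94.15316812781022
post2 [534.697 310.046 130.127] h 77.40867608863451 down 84.0883628336574 -y 34.411734477865764 ang 1.1823558791484792 r 90.85714189770637
hub0 [618.32  358.915 146.001] h 38.67120652847189 down 1.155944284364229 -y -1.0375248714664655 ang 2.3022595789346108 r 1.553275586451366
post2 plane [527.477 309.2   131.888] h 83.01967100000002 down 89.027068599219 -y 34.138613492598054 ang 1.2046265005104624 r 95.34811940760575
tcp [535.26  309.786  93.105] h 46.790713850442835 down 104.91599957929039 -y 34.75479600833407 ang 1.2509101660714679 r 110.52268008559408
tcp0 [610.62 261.9  141.14] h 47.60832976904482 down 22.378095646076176 -y 93.64452413794902 ang 0.23456947341548995 r 96.28123423475547
```

```bash
cat >> h.py <<'E'
def rot(B,a):
    x=np.cos(a)*np.array([0,-1.,0])+np.sin(a)*DN; z=-SP; M=np.c_[x,np.cross(z,x),z]
    return list(Ro.from_matrix(Ro.from_euler("z",B[2]).as_matrix()@M).as_euler("xyz"))
def arc2(B,angles,sp=80,thr=None):
    for a in angles:
        hit=bot.movel(tp(B,a),rot=rot(B,a),max_speed=sp,threshold=thr)
        s=bot.get_state();M=T2([0,0,B[2]],[np.cos(a)*DN-np.sin(a)*np.array([0,-1,0]),np.cos(a)*np.array([0,-1,0])+np.sin(a)*DN,SP])
        print(f"{a:.2f} {hit} t={s['t']:.1f} F tan/rad/spin",(M@s["contact_force"]).round(1),"err",(M@(s["tcp_pos"]-tp(B,a))).round(1),"op",round(s["opening"],2))
        if hit: break
    return hit
E
python3 - <<'E'
from h import *
import pickle
br=pickle.load(open("br.pkl","rb"));G=br["g"];B=br["b"]
for b in(G,B):print([solve_ik(tp(b,a),rot(b,a)).round(2).tolist() for a in(0,.8,1.57)])
bot.grip(0.5,30);st()
bot.movel(tp(G,1.2),rot=rot(G,1.2),max_speed=60);st()
bot.grip(0);st()
arc2(G,[1.3,1.4,1.5,1.57,1.61,1.65],thr=40)
E
```

```text
[[0.33, 0.32, -0.66, -0.01, -0.1, -1.42], [0.42, 0.33, -0.79, -0.15, -0.15, -0.55], [0.56, 0.37, -0.77, -0.15, -0.23, 0.34]]
[[-0.27, 0.21, -0.82, -0.04, 0.19, -1.85], [-0.25, 0.2, -1.0, -0.22, 0.18, -1.03], [-0.08, 0.2, -1.08, -0.32, 0.09, -0.13]]
t 25.5583 tcp [547.733 316.433 102.911] rpy [ 3.14   0.613 -2.988] F [ 0.319 -0.144 -0.046] tau [-0.1    0.521  0.017] op 0.5
t 26.075 tcp [548.713 312.373 103.049] rpy [-2.894  0.566 -2.546] F [-0.002 -0.595 -0.384] tau [-0.078  0.545  0.059] op 0.501
t 26.3833 tcp [548.393 312.222 102.878] rpy [-2.893  0.565 -2.545] F [-1.336  0.71   1.338] tau [-0.284  0.387 -0.281] op 0.249
1.30 False t=26.6 F tan/rad/spin [ 0.7 -0.9  0.7] err [ 0.1 -0.2  0. ] op 0.25
1.40 False t=26.9 F tan/rad/spin [ 1.2 -0.2 -2.4] err [-0.1 -0.2 -0.1] op 0.25
1.50 False t=27.2 F tan/rad/spin [ 1.2 -1.9 -6. ] err [-0.2 -0.3 -0.2] op 0.25
1.57 False t=27.4 F tan/rad/spin [ 1.1 -1.8 -7.3] err [-0.3 -0.3 -0.3] op 0.25
1.61 False t=27.7 F tan/rad/spin [-1.6 -1.2 -7.5] err [-1.3 -0.3 -0.4] op 0.25
1.65 False t=27.9 F tan/rad/spin [-11.8  -3.8  -4. ] err [-5.  -0.8 -0.5] op 0.25
```

```bash
sed -i 's/hub=S0+SP\*q\[4\]/hub=S0+SP*38/; s/br.pkl","wb/br2.pkl","wb/' fit.py; python3 fit.py
python3 - <<'E'
from h import *
import pickle
G=pickle.load(open("br.pkl","rb"))["g"]
bot.grip(0.5);st()
bot.movel(tp(G,1.58,66,120),max_speed=150)
cs=cam("scene");s=imaging.capture("scene");cv2.imwrite("pics/s3.png",s)
hsv=cv2.cvtColor(s,cv2.COLOR_BGR2HSV);c=cam("wrist");w=imaging.capture("wrist");cv2.imwrite("pics/wg3.png",w);pickle.dump(c,open("wg3.pkl","wb"))
hw=cv2.cvtColor(w,cv2.COLOR_BGR2HSV);m=((hw[...,0]>50)&(hw[...,0]<72)&(hw[...,1]>120)).astype(np.uint8)
n,l,stt,ce=cv2.connectedComponentsWithStats(m);print([(stt[i].tolist(),ce[i].round(1)) for i in range(1,n) if stt[i][4]>100])
print("pred post top/hub for 1.2,1.5,1.571",[proj(c,T2(G,[post(a,83),post(a,34),S0+38*SP])).round(0).tolist() for a in(1.2,1.45,1.571)])
E
```

```text
g [640.931 361.18    0.15    0.238  16.29   69.099  50.62 ] 5.535490543770836 
 [[-0.8, 0.6], [-0.8, 0.5], [0.1, 0.9], [-0.4, -0.7], [-1.0, -1.4], [0.1, -1.9], [-0.1, 0.3], [0.6, 1.5], [-0.0, 1.0], [-0.0, -1.0]]
b [634.07   64.332   0.068   1.371  73.373  65.538  49.002] 8.91861404695246 
 [[-1.6, 0.9], [-1.0, 0.2], [0.6, 0.2], [-0.4, -1.0], [-0.6, -2.1], [-0.1, -2.4], [0.0, -0.0], [0.3, 4.2], [0.1, 0.2], [0.1, -0.2]]
t 28.275 tcp [536.673 353.02   99.204] rpy [ 3.086  0.609 -3.083] F [0.004 0.191 0.148] tau [-0.093  0.496  0.003] op 0.504
[]
pred post top/hub for 1.2,1.5,1.571 [[[223.0, 238.0], [232.0, 213.0], [285.0, 312.0]], [[258.0, 227.0], [261.0, 204.0], [285.0, 312.0]], [[276.0, 224.0], [276.0, 202.0], [285.0, 312.0]]]
```

Run:
```python
from h import *
import pickle
w=cv2.imread("pics/wg3.png").astype(int);c=pickle.load(open("wg3.pkl","rb"))
m=((w[...,1]>w[...,2]*1.5)&(w[...,1]>w[...,0]*1.4)&(w[...,1]>60)).astype(np.uint8)
n,l,stt,ce=cv2.connectedComponentsWithStats(m);print([(stt[i].tolist(),ce[i].round(1)) for i in range(1,n) if stt[i][4]>100])
i=[i for i in range(1,n) if stt[i][4]>300 and stt[i][0]<400]
for k in i:
    for r in range(stt[k][1],stt[k][1]+stt[k][3],12):
        xs=np.nonzero(l[r]==k)[0];print(r,xs.min(),xs.max())
B=pickle.load(open("br2.pkl","rb"))["b"]; br=pickle.load(open("br.pkl","rb"));print(br["b"][:4],B[:4])
a=B[3]
bot.move_ptp(T2(B,[[-215,150,270]])[0],rot(B,1.57)); bot.move_ptp(tp(B,a,66,100),rot(B,a)); bot.movel(tp(B,a),max_speed=100,threshold=12);st()
bot.grip(0);st()
arc2(B,[1.27,1.17],thr=40)
```

```text
[([265, 206, 33, 89, 2107], array([281.7, 247.8])), ([271, 295, 32, 23, 400], array([288.1, 303.4]))]
206 280 281
218 265 295
230 272 293
242 269 293
254 272 294
266 272 294
278 271 295
290 271 296
295 280 290
307 278 302
[634.14   64.677   0.073   1.374] [634.07   64.332   0.068   1.371]
t 31.9833 tcp [532.401  38.752 100.508] rpy [-3.003  0.598 -2.83 ] F [ 0.253 -0.884  0.82 ] tau [-0.002  0.509 -0.03 ] op 0.501
t 32.2917 tcp [532.478  38.418 100.692] rpy [-3.003  0.598 -2.831] F [-5.122  0.861  6.68 ] tau [-0.251  0.436 -0.114] op 0.245
1.27 False t=32.6 F tan/rad/spin [-0.9  0.3 10. ] err [-0.9 -0.4  0.6] op 0.25
1.17 False t=32.8 F tan/rad/spin [-0.4  0.5 13.2] err [-1.1 -0.4  0.7] op 0.24
```

Green is fully open: the post and hub line up as predicted for 1.57, and I felt the stop. The blue grip is good with low forces, so I'll carry on.

Run:
```python
from h import *
import pickle
B=pickle.load(open("br2.pkl","rb"))["b"]
if not arc2(B,np.arange(1.0,.1,-.17),thr=40): arc2(B,[.1,.05,0,-.04,-.08],thr=30)
st()
```

```text
1.00 False t=33.2 F tan/rad/spin [ 0.  -0.1 15.8] err [-1.3 -0.4  0.8] op 0.25
0.83 False t=33.5 F tan/rad/spin [ 0.6  0.3 17.6] err [-0.6 -0.1  0.9] op 0.25
0.66 False t=33.9 F tan/rad/spin [-0.1  0.3 18.4] err [-1.6 -0.1  1. ] op 0.25
0.49 False t=34.2 F tan/rad/spin [-1.2 -0.2 17.5] err [-1.7 -0.2  1. ] op 0.24
0.32 False t=34.6 F tan/rad/spin [ 0.1  0.  17.6] err [-1.8  0.3  1.1] op 0.25
0.15 False t=34.9 F tan/rad/spin [-0.9  0.3 15.1] err [-1.7  0.2  1. ] op 0.25
0.10 False t=35.2 F tan/rad/spin [-0.6 -0.2 14.5] err [-1.7  0.3  1. ] op 0.25
0.05 False t=35.4 F tan/rad/spin [-0.3 -0.9 12.9] err [-1.7  0.4  1. ] op 0.25
0.00 False t=35.7 F tan/rad/spin [ 2.1  0.1 16.3] err [0.3 0.3 1. ] op 0.25
-0.04 False t=35.9 F tan/rad/spin [ 8.7  0.3 23.1] err [ 4.  -0.1  0.8] op 0.25
-0.08 False t=36.2 F tan/rad/spin [14.1  1.3 27. ] err [ 7.8 -0.7  0.6] op 0.25
t 36.175 tcp [612.988 -31.897 153.85 ] rpy [-2.544 -0.044 -1.441] F [-26.739  -4.237  14.107] tau [-0.351  3.195 -0.32 ] op 0.245
```

Run:
```python
from h import *
import pickle
B=pickle.load(open("br2.pkl","rb"))["b"]
arc2(B,[-.01]); bot.grip(.5);st()
bot.movel(tp(B,0,66,150),max_speed=150)
bot.move_ptp([400,-60,340],rot(B,.8));st()
im=imaging.capture("scene");w=imaging.capture("wrist");cv2.imwrite("pics/end.png",im);cv2.imwrite("pics/wend.png",w)
c=cam("wrist");print([proj(c,T2(B,[post(a,83),S0+38*SP])).round(0).tolist() for a in(0,.1)])
a=cv2.resize(im[170:320,130:480],(800,343),interpolation=cv2.INTER_CUBIC);b=np.zeros((257,800,3),np.uint8)
b[:,:342]=cv2.resize(w,(342,257));b[:,342:684]=cv2.resize(cv2.imread("pics/wg3.png"),(342,257));cv2.imwrite("pics/fin.png",np.vstack([a,b]))
```

```text
-0.01 False t=36.4 F tan/rad/spin [ 4.1 -1.  17. ] err [ 2.8 -0.5  0.7] op 0.25
t 36.7667 tcp [614.621 -32.328 154.126] rpy [-2.53  -0.006 -1.495] F [ 0.564 -0.308 -0.319] tau [0.001 0.564 0.03 ] op 0.496
t 38.55 tcp [400.542 -60.53  339.879] rpy [-2.686  0.423 -2.202] F [-0.011 -0.275 -0.087] tau [-0.024  0.526  0.   ] op 0.5
[[[240.0, 223.0], [299.0, 260.0]], [[246.0, 217.0], [299.0, 260.0]]]
```

View pics/fin.png

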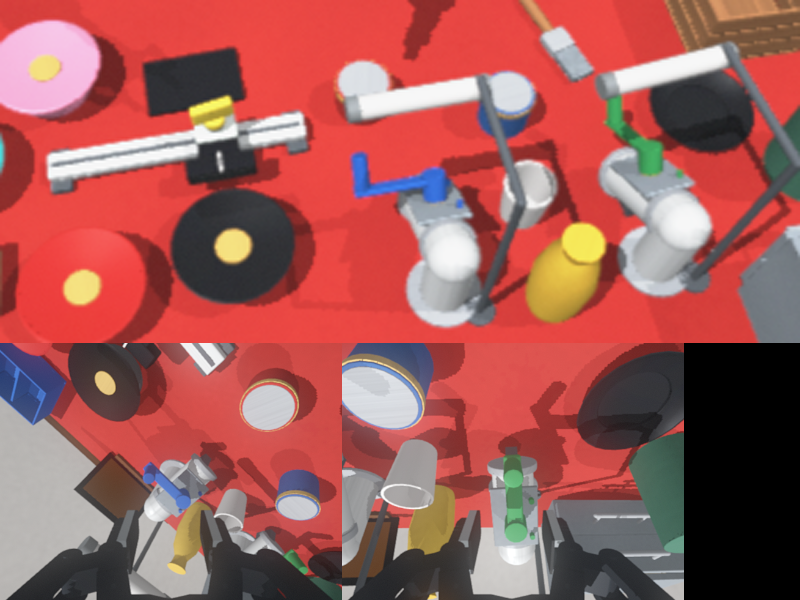

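The final pictures show the nozzle lined up with the black plate, the knob turned, green lying along its duct and blue across its own. The bystanders look unmoved, so I'm handing it in.

```bash
python3 -c "
from h import *
bot.sign_off(); print(bot.get_state()['t'])"
```

```text
the job is handed in; nothing more can be done
the job is handed in; nothing more can be done
```

The bench is ready and the job is handed in, at about 39 s of the 72 s allowed. The steps were done in the order asked:

- **Nozzle:** I pulled it along the rail by its knob. The last wrist picture put its white line within about 1 mm of the plate's centre.
- **Clamp knob:** I turned it clockwise to its stop. The torque rose to 2.4 N m there, and the bar looked about 80° round, as it should when tight.
- **Green handle:** I opened it to its stop, felt at about 1.6 rad by my estimate. The picture shows it lying along the duct.
- **Blue handle:** I closed it only after green was open. The stop was felt at about 0 rad, and the picture shows it across the duct.

**What went wrong on the way:**
- On my first grip of the green handle, the fingers slid about 15 mm along the post. I stopped at about 1.2 rad, regripped with the tool turning along with the handle, and finished with low forces.
- While I tightened the knob, the fingertips pressed on it with about 24 N, which pushed the arm 3–4 mm off its target. The nozzle check above was made after that.
- The blue branch fit was off by up to 4 pixels at its hub, but sideways and radial forces stayed low while closing it.

In the final pictures the lamps and bystanders appear where they were; I checked that by eye, not by measurement. The robot ended clear of everything.

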